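# Open the left water filter, whichever way its cap is threaded

### The arm

A 6-joint arm with a two-finger parallel gripper is mounted at the origin on a cart in front of the work surface, level with it; the furniture and walls round the work are solid. World frame = base frame: x ahead of the robot, y to its left, z up, the work surface at z = 0. Lengths are in m, angles in rad, forces in N, time in s.
With the tool pointing down it reaches from about 0.325 to 0.9 m from the base axis. Payload 6.1 kg.
Tool frame: the origin (TCP) lies midway between the tips of the shut fingers; the grasp point (between the pads) lies 19 mm behind it; z points along the fingers, y is the line along which they close (so a half turn about z gives the same grasp; the last joint's range is limited). The gripper opens to 85 mm and grips with 20 to 120 N. Pads are 22 mm wide; open, the fingers measure 114 mm over their backs; the gripper's body (76 mm by 85 mm) begins 54 mm behind the grasp point. The pads swing forward as they close: fully open they stand 13 mm farther back than shut.
Start: joints at [1.085, 0.22, 1.526, -0, 1.395, -0.126], TCP at [0.22, 0.585, 0.231] pointing down, gripper open.
Joint ranges: [-2.98, 2.98], [-0.91, 2.08], [0.09, 2.57], [-1.24, 4.39], [0.2, 2.65], [-2.68, 2.68]. Speed limits (rad/s): [2.57, 2.57, 3.01, 3.14, 3.14, 3.14].

### API

Orientations are given as [roll, pitch, yaw] about the fixed x, y, z axes, in that order (R = Rz(yaw) Ry(pitch) Rx(roll)).
In Python, from plant import movep, move_l, set_joints, gripper_to, hold, inverse_kinematics, observe, get_image, get_calibration, Unreachable, job_done gives the robot as it stands. Calls block until the motion is done:
- movep(position, orientation): joint-space move of the TCP to a pose.
- move_l(position, feed=0.15, rotation=None, max_force=None): straight line of the TCP; rotation=None keeps the orientation; feed is the mean speed in m/s. With max_force (N) it stops when the force on the tool has changed by that much, and returns True; else False.
- set_joints(angles): joint-space move.
- gripper_to(opening, f_grip=None): finger opening in m; f_grip is the grip in N (None keeps the last); returns when the fingers have stopped.
- hold(seconds).
- inverse_kinematics(position, orientation): joint angles nearest the present ones, or None.
- observe(): the state.
- get_image(name): name is "side" or "top" or "wrist"; returns (picture, depth): 384x512x3 uint8, red, green, blue; 384x512 float32, m along the optical axis (not along the pixel's ray), 0 where there is no reading.
- get_calibration(name): a dict with "intrinsics" (3x3 intrinsics, pixels), "world_from_camera" (4x4, takes a point from camera to world coordinates). Camera axes: x right, y down, z forward; pixel columns grow to the right and rows downward; lengths in m; the calibration is good to about 2 mm. A picture is of the moment at which its call begins: read the wrist's pose just before it. get_calibration takes no time and is no camera call; for the wrist camera it gives the pose at the moment of the call.
A pose or a line that the arm cannot do raises Unreachable and nothing moves.
- job_done(): hands the job in; it is judged then, once.
The state is a dict: "time_s": time; "q": joint angles; "joint_velocities": joint speeds; "joint_torque": joint torques, N m; "eef_pos": TCP position; "tcp_rot": TCP orientation; "ft_force": force on the tool from outside, world axes, zero at the start; "torque": the same for the moment, N m; "opening": finger opening in m; "grasp_force": force on a finger pad.
Only numpy, scipy, OpenCV 4.12 (cv2) and the standard library are available. Lean on these libraries where they do the work, as an engineer would, in place of code of your own. Each camera call takes 0.05 s, during which the arm holds its last target. There are 200 camera calls.

### The job

Open the left-hand one of the two worktop water filters for a cartridge change: its twist-lock cap is unmarked and may be right- or left-handed, so try turning it both ways in its seat until it comes free. Then lift the cap straight off and finish while still holding it upright and still in the gripper, about a hand's breadth above the open filter. Leave the right-hand filter's cap and the salt shaker where they are.

Things in the scene. Friction and masses are not known exactly. Their poses are not given: they have to be found in the camera images.
- left_filter: Left-hand (larger y) of two identical steel water filters, stuck fast to the worktop by a rubber foot 110 mm across: an upright cylinder 90 mm across, 100 mm high, with a small outlet bend at its far side. Origin on its axis at worktop height, z up. The cap sits on its flat shoulder, 100 mm above the origin, over a neck 50 mm across and 24 mm high.
- left_cap_knob (a point): Centre of the round black ribbed knob (40 mm across, 32 mm high) on top of the left filter's grey cap: on the axis, 16 mm above the cap disc's flat top, 16 mm below the knob's top, 148 mm above the worktop when seated. z points up along the axis; its yaw is the cap's turn, within 0.1 rad of 0 at the start. Little friction: turned against a stop, the knob may slip in the fingers.
- left_cap_rim (a point): Centre of the left cap's lower rim, 48 mm below the knob's centre. Cap: disc 62 mm across, 32 mm high (64 with knob), 120 g, loose but locked: pulled up it rises 2 mm. Turned one way (differs from run to run) it runs freely for 1.0 to 1.5 rad to a stop, and there lifts straight off, if within 0.2 rad of that stop; the other way it stops within 0.3 rad and stays locked.
- right_cap_knob (a point): Centre of the same knob on the identical cap of the right-hand (smaller y) filter, 148 mm above the worktop. This cap is not to be opened or moved.
- salt_shaker: A glass salt shaker, 44 mm across and 90 mm high, standing loose between the two filters. Origin at the centre of its underside. Not to be disturbed.
There are look-alikes about, which are no part of the job. What is shaped like the part that bears left_cap_knob but green or purple is not meant.

How it is judged:
On the way, in this order (a step that is already met when the one before it is completed fails the run):
1. The left cap is turned, in its seat, to where its lugs are free of the ledges (angle between the x axis of left_cap_knob and the x axis of left_filter, either way round above 0.85 rad and z of left_cap_knob in the frame of left_filter below 0.155 m and horizontal distance between left_cap_knob and left_filter below 0.006 m), for 0.1 s.
2. The left cap is lifted off, its rim at least 50 mm above its seat (z of left_cap_knob in the frame of left_filter above 0.198 m), for 0.2 s.
At the end, for the whole second after the job is handed in: The left cap is in the gripper only, upright within 0.25 rad and still, its rim 50 to 190 mm above its seat and within 60 mm sideways of the left filter's axis; the right cap is within 10 mm of its start, the salt shaker upright and within 30 mm of its start (z of left_cap_knob in the frame of left_filter between 0.198 and 0.34 m and horizontal distance between left_cap_knob and left_filter below 0.06 m and angle between left_cap_knob's own z axis and vertical below 0.25 rad and contact force between left_cap and the fingers above 2 N and contact force between left_cap and left_filter below 0.1 N and linear speed of left_cap below 0.03 m/s and distance of right_cap_knob from where it was at the start of the episode below 0.01 m and distance of salt_shaker from where it was at the start of the episode below 0.03 m and angle between salt_shaker's own z axis and vertical below 0.2 rad); the arm keeps its last pose, push and grip.
It fails at once if the right-hand filter's cap is lifted or turned out of its place (distance of right_cap_knob from where it was at the start of the episode above 0.012 m or angle between the x axis of right_cap_knob and the x axis of left_filter, either way round above 0.5 rad).
It fails at once if the salt shaker is knocked away or over (distance of salt_shaker from where it was at the start of the episode above 0.04 m or angle between salt_shaker's own z axis and vertical above 0.4 rad).
It also fails if it takes over 45 s, if anything falls off the work surface, if the arm or the gripper's body presses on something with over 40 N, if the wrist force passes 120 N, or if a joint passes its speed limit or range.

## Working session

There is one attempt and no reset: what is moved stays moved. The work goes in short steps, each a Python script; the robot and the scene stay as the last script left them, time stands still between calls to the robot, and variables do not carry over. Pictures are saved under pics/ and viewed, at most 10 in all, crops included, and the job is handed in when it is done.

```bash
mkdir -p pics; python3 - <<'E'
from plant import *
import cv2,numpy as np
for n in ["top","side"]:
    p,d=get_image(n); cv2.imwrite(f"pics/{n}1.png",p[:,:,::-1]); c=get_calibration(n); np.savez(f"{n}1.npz",p=p,d=d,K=c["intrinsics"],T=c["world_from_camera"])
    print(n,np.round(c["world_from_camera"],3).tolist())
s=observe();print(s)
E
```

```text
top [[0.01, -0.985, 0.174, 0.352], [-1.0, -0.009, 0.006, 0.064], [-0.005, -0.174, -0.985, 1.054], [0.0, 0.0, 0.0, 1.0]]
side [[-0.998, -0.015, 0.054, 0.488], [-0.055, 0.404, -0.913, 0.809], [-0.008, -0.914, -0.405, 0.471], [0.0, 0.0, 0.0, 1.0]]
{'time_s': 0.1, 'q': array([ 1.08493099e+00,  2.21185222e-01,  1.52746128e+00,  7.25580341e-06,
        1.39469668e+00, -1.26108007e-01]), 'joint_velocities': array([ 0.00117897, -0.00263158, -0.00226492, -0.00080641,  0.00088868,
       -0.00022854]), 'joint_torque': array([ 8.60534965e-04, -4.98249364e+01, -3.90543187e+01, -1.48252143e-04,
        5.83149347e-03, -3.27264172e-05]), 'eef_pos': array([0.21978686, 0.58451592, 0.23030386]), 'tcp_rot': array([-3.13985692e+00, -2.27256143e-04,  2.78183385e+00]), 'ft_force': array([-0.44030111, -0.35148328, -0.36957109]), 'torque': array([ 0.02218315, -0.01819559, -0.02185323]), 'grasp_force': 0.0, 'opening': 0.08562069761005335}
```

View pics/top1.png

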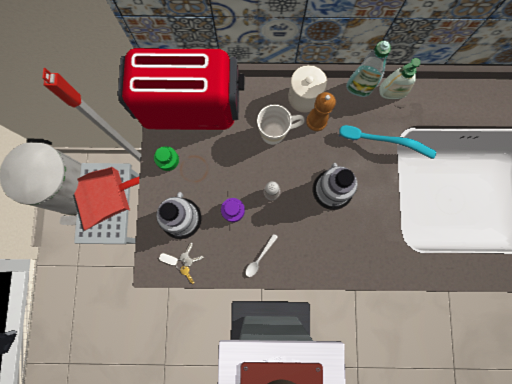

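View pics/side1.png

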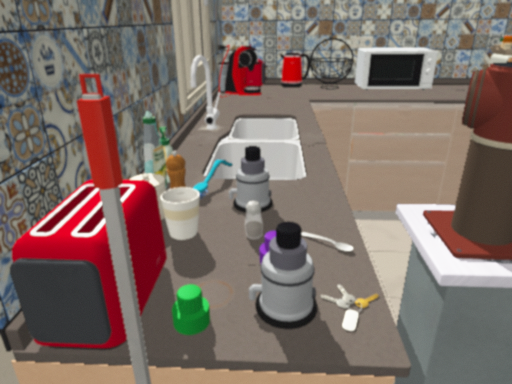

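The top view shows the left filter's black knob near pixel (171,211), the right one near (344,177), the shaker at (272,190), and a purple look-alike cap at (232,210) and a green one at (166,158). The side view agrees: the left knob is at (288,236).

```bash
cat > h.py <<'E'
import numpy as np,cv2
def cloud(p,d,K,T):
    v,u=np.mgrid[:d.shape[0],:d.shape[1]]
    c=np.stack([(u-K[0,2])/K[0,0]*d,(v-K[1,2])/K[1,1]*d,d],-1)
    return c@T[:3,:3].T+T[:3,3]
def circ(P):  # algebraic circle fit
    A=np.c_[2*P,np.ones(len(P))]; s=np.linalg.lstsq(A,(P**2).sum(1),rcond=None)[0]
    return s[:2],np.sqrt(s[2]+s[:2]@s[:2])
E
python3 - <<'E'
from h import *
for n,boxes in {"top":dict(L=(150,190,205,240),R=(312,160,362,210),sh=(260,175,285,205),pu=(218,192,248,225)),"side":dict(L=(250,215,320,325),R=(230,140,275,212))}.items():
    z=np.load(n+"1.npz"); X=cloud(**z)
    for k,(a,b,c,e) in boxes.items():
        Q=X[b:e,a:c].reshape(-1,3); m=z['d'][b:e,a:c].ravel()>0; Q=Q[m]
        for lo,hi in [(.155,.172),(.125,.136),(.07,.095),(.03,.06)]:
            s=Q[(Q[:,2]>lo)&(Q[:,2]<hi)]
            if len(s)>15:
                cc,r=circ(s[:,:2]); print(n,k,lo,len(s),"med",np.median(s,0).round(4),"mid",((s.min(0)+s.max(0))/2).round(4),"ext",np.ptp(s,axis=0).round(3),"circ",cc.round(4),r.round(4))
E
```

```text
top L 0.155 248 med [0.4622 0.2679 0.1638] mid [0.4632 0.2682 0.162 ] ext [0.04  0.039 0.012] circ [0.4626 0.2681] 0.0143
top L 0.125 254 med [0.4567 0.2588 0.1323] mid [0.4628 0.2684 0.1306] ext [0.06  0.059 0.011] circ [0.4634 0.2697] 0.0267
top L 0.07 130 med [0.4464 0.2419 0.0887] mid [0.4626 0.2692 0.0825] ext [0.09  0.09  0.025] circ [0.4631 0.269 ] 0.0436
top L 0.03 110 med [0.444  0.2492 0.0436] mid [0.4708 0.2515 0.0452] ext [0.115 0.052 0.03 ] circ [0.4687 0.2791] 0.0537
top R 0.155 242 med [ 0.5444 -0.1376  0.1637] mid [ 0.5445 -0.1376  0.1628] ext [0.04  0.038 0.013] circ [ 0.5443 -0.1377] 0.0144
top R 0.125 245 med [ 0.5347 -0.1278  0.1319] mid [ 0.5438 -0.1387  0.1307] ext [0.06  0.062 0.011] circ [ 0.5456 -0.1391] 0.0267
top R 0.07 134 med [ 0.5188 -0.1098  0.0874] mid [ 0.5454 -0.1382  0.0825] ext [0.09  0.088 0.025] circ [ 0.5453 -0.139 ] 0.0439
top R 0.03 118 med [ 0.5154 -0.1209  0.0424] mid [ 0.5523 -0.1251  0.0451] ext [0.115 0.061 0.029] circ [ 0.5515 -0.1472] 0.0535
top sh 0.07 146 med [0.5321 0.0298 0.0861] mid [0.5334 0.0284 0.0817] ext [0.031 0.033 0.021] ci
[... 579 characters left out ...]
25] ext [0.09  0.051 0.025] circ [0.4638 0.2712] 0.0435
side L 0.03 1108 med [0.4836 0.3003 0.0434] mid [0.478  0.1719 0.045 ] ext [0.127 0.289 0.03 ] circ [0.4601 0.1774] 0.1265
side R 0.155 105 med [ 0.5455 -0.1256  0.1632] mid [ 0.5452 -0.1357  0.1601] ext [0.039 0.041 0.01 ] circ [ 0.5457 -0.1333] 0.0155
side R 0.125 143 med [ 0.545  -0.1164  0.1316] mid [ 0.5457 -0.1295  0.1305] ext [0.061 0.052 0.011] circ [ 0.5459 -0.133 ] 0.0253
side R 0.07 442 med [ 0.5376 -0.0951  0.0835] mid [ 0.5461 -0.0467  0.0825] ext [0.089 0.191 0.025] circ [ 0.5398 -0.0353] 0.0734
side R 0.03 365 med [ 0.5477 -0.1008  0.044 ] mid [ 0.553  -0.1143  0.045 ] ext [0.109 0.048 0.03 ] circ [ 0.5482 -0.1442] 0.0501
```

```bash
python3 - <<'E'
from h import *
from plant import *
for n in ["top","side"]:
    z=np.load(n+"1.npz"); X=cloud(**z); Q=X[(z['d']>0)]
    near=Q[(np.hypot(*(Q[:,:2]-[.4635,.27]).T)<.2)&(Q[:,2]>.17)]
    print(n,"near tall",len(near),near.min(0).round(3) if len(near) else "",near.max(0).round(3) if len(near) else "")
    pth=Q[(Q[:,2]>.17)&(Q[:,0]>.1)&(Q[:,0]<.7)&(Q[:,1]>.1)&(Q[:,1]<.8)]
    H=np.unique((pth//.1).astype(int),axis=0,return_counts=True)
    print([(tuple(a/10),int(c)) for a,c in zip(*H) if c>10])
for y in np.arange(-3,3.2,.4):
    q=inverse_kinematics([.4635,.27,.28],[np.pi,0,y]); print(round(y,2),None if q is None else np.round(q,2))
E
```

```text
top near tall 0  
[((np.float64(0.1), np.float64(0.5), np.float64(0.2)), 40), ((np.float64(0.1), np.float64(0.5), np.float64(0.3)), 52), ((np.float64(0.2), np.float64(0.5), np.float64(0.2)), 128), ((np.float64(0.2), np.float64(0.5), np.float64(0.3)), 59), ((np.float64(0.6), np.float64(0.4), np.float64(0.1)), 64), ((np.float64(0.6), np.float64(0.4), np.float64(0.2)), 239), ((np.float64(0.6), np.float64(0.4), np.float64(0.3)), 592), ((np.float64(0.6), np.float64(0.4), np.float64(0.4)), 156)]
side near tall 0  
[((np.float64(0.6), np.float64(0.4), np.float64(0.1)), 369), ((np.float64(0.6), np.float64(0.4), np.float64(0.2)), 1470), ((np.float64(0.6), np.float64(0.4), np.float64(0.3)), 2923), ((np.float64(0.6), np.float64(0.4), np.float64(0.4)), 393)]
-3.0 [ 0.38 -0.02  1.7   0.    1.47 -1.33]
-2.6 [ 0.38 -0.02  1.7   0.    1.47 -1.73]
-2.2 [ 0.38 -0.02  1.7   0.    1.47 -2.13]
-1.8 [ 0.38 -0.02  1.7   0.    1.47 -2.53]
-1.4 None
-1.0 None
-0.6 [ 0.38 -0.02  1.7  -0.    1.47  2.55]
-0.2 [ 0.38 -0.02  1.7  -0.    1.47  2.15]
0.2 [ 0.38 -0.02  1.7  -0.    1.47  1.75]
0.6 [ 0.38 -0.02  1.7  -0.    1.47  1.35]
1.0 [ 0.38 -0.02  1.7  -0.    1.47  0.95]
1.4 [ 0.38 -0.02  1.7  -0.    1.47  0.55]
1.8 [ 0.38 -0.02  1.7  -0.    1.47  0.15]
2.2 [ 0.38 -0.02  1.7   0.    1.47 -0.25]
2.6 [ 0.38 -0.02  1.7   0.    1.47 -0.65]
3.0 [ 0.38 -0.02  1.7   0.    1.47 -1.05]
```

```bash
python3 - <<'E'
from h import *
from plant import *
R=[np.pi,0,1.95]
movep([.4635,.27,.26],R)
p,d=get_image("wrist"); c=get_calibration("wrist"); cv2.imwrite("pics/w1.png",p[:,:,::-1])
X=cloud(p,d,c["intrinsics"],c["world_from_camera"]);Q=X[d>0]
for lo,hi in [(.155,.172),(.125,.136)]:
    s=Q[(Q[:,2]>lo)&(Q[:,2]<hi)&(np.hypot(*(Q[:,:2]-[.4635,.27]).T)<.06)]
    if len(s)>15: print(lo,len(s),((s.min(0)+s.max(0))/2).round(4),np.ptp(s,axis=0).round(3))
print("stop",move_l([.4635,.27,.134],feed=.1,max_force=12))
s=observe();print(s['eef_pos'],s['ft_force'])
gripper_to(.03,f_grip=40)
s=observe();print({k:np.round(s[k],3) for k in('time_s','q','eef_pos','ft_force','torque','opening','grasp_force')})
E
```

```text
0.155 1721 [0.4634 0.2691 0.1605] [0.041 0.041 0.011]
0.125 1364 [0.4634 0.2693 0.1306] [0.061 0.062 0.011]
stop False
[0.46408624 0.27024765 0.13484695] [ 0.15954057 -0.23870974 -0.31531395]
{'time_s': np.float64(3.533), 'q': array([ 3.800e-01,  1.010e-01,  1.850e+00, -0.000e+00,  1.189e+00,
        1.000e-03]), 'eef_pos': array([0.464, 0.27 , 0.134]), 'ft_force': array([-0.072, -0.166,  2.459]), 'torque': array([-0.064,  0.012, -0.023]), 'opening': np.float64(0.039), 'grasp_force': np.float64(40.5)}
```

Gripped at 39 mm, as a 40 mm knob should give. Now I turn one way in small steps while watching the moment.

```bash
cat >> h.py <<'E'
def turn(goal,step=.08,lim=.25):
    """turn joint 6 towards goal until the moment about z rises by lim; returns list of (q6,Mz)"""
    from plant import observe,set_joints
    s=observe(); q=np.array(s['q']); log=[]; 
    while abs(goal-q[5])>1e-3:
        q[5]+=np.clip(goal-q[5],-step,step); set_joints(q); s=observe()
        log.append((round(float(s['q'][5]),3),round(float(s['torque'][2]),3)))
        if abs(log[-1][1])>lim: break
    print(log,"t",round(s['time_s'],2),"f",s['ft_force'].round(1),"open",round(s['opening'],4),"grip",round(float(s['grasp_force']),1))
    return log
E
python3 - <<'E'
from h import *
turn(.6)
E
```

```text
[(0.079, -0.092), (0.158, -0.024), (0.237, -0.046), (0.317, -0.082), (0.397, -0.056), (0.477, -0.058), (0.557, -0.028), (0.597, -0.038)] t 5.53 f [ 0.1 -0.7  2.1] open 0.0387 grip 40.4
```

```bash
python3 - <<'E'
from h import *
turn(1.75)
E
```

```text
[(0.674, -0.06), (0.753, -0.043), (0.833, -0.038), (0.913, -0.054), (0.993, -0.019), (1.073, -0.035), (1.153, -0.021), (1.233, 0.367)] t 7.53 f [ 1.  -0.6  2.2] open 0.0386 grip 40.6
```

A clear stop at 1.2 rad means this is the opening direction. I ease off slightly and lift.

```bash
python3 - <<'E'
from h import *
from plant import *
q=np.array(observe()['q']); q[5]-=.04; set_joints(q); hold(.3)
p=np.array(observe()['eef_pos'])
print("stop",move_l(p+[0,0,.012],feed=.03,max_force=12)); s=observe(); print(s['eef_pos'],s['ft_force'],s['torque'],s['opening'])
E
```

```text
stop False
[0.46374017 0.27003216 0.14655216] [-0.59708134 -0.11558166 -1.34107829] [0.01660219 0.01147052 0.00474431] 0.0392485396838618
```

It rises past the 2 mm play carrying the cap's own weight (about 1.2 N), so it is free. I lift it all the way and check with the camera.

```bash
python3 - <<'E'
from h import *
from plant import *
p=np.array(observe()['eef_pos']); p[2]=.134+.10
print(move_l(p,feed=.06,max_force=15)); hold(.6)
s=observe(); print(s['time_s'],s['eef_pos'],s['ft_force'],s['opening'],s['grasp_force'],s['joint_velocities'].round(3))
p,d=get_image("side"); cv2.imwrite("pics/side2.png",p[:,:,::-1])
E
```

```text
False
10.8417 [0.46376053 0.27003664 0.23404218] [ 0.13910036 -0.24934442 -1.50514451] 0.03886493642811407 40.470181703567505 [ 0.001 -0.002  0.001 -0.001 -0.001  0.001]
```

View pics/side2.png

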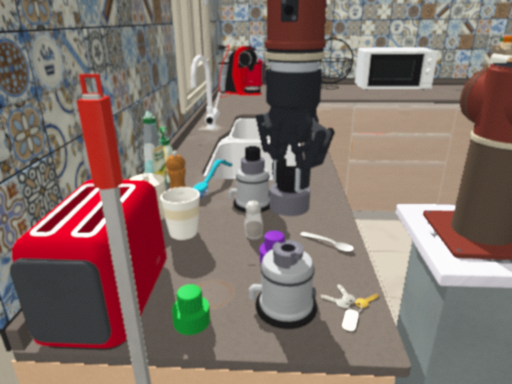

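The picture shows the grey cap upright in the gripper at (290,195). The open neck is below it at (287,252). The shaker at (253,222) and the right cap at (252,165) are where they were.

```bash
python3 -c "
from plant import *
print(job_done())"
```

```text
the job is handed in; nothing more can be done
None
```

The left filter is open: its cap came free at a stop about 1.2 rad round, and I handed the job in at about 11 s with it held upright and still, about 100 mm above its seat; the right cap and shaker look unmoved in the last picture.

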